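# Scan the specimen box, then hold the agitator's dial on step three

## Robot

A 7-joint arm with a two-finger parallel gripper is mounted at the origin on the work surface. World frame = base frame: x ahead of the robot, y to its left, z up, the work surface at z = 0. Lengths are in mm, angles in rad, forces in N, time in s.
With the tool pointing down it reaches from about 400 to 900 mm from the base axis. Payload 5.5 kg.
Tool frame: the origin (TCP) lies on the centre line of the jaws, within the pads' length; the fingertips stand 17 mm ahead of it and the grasp point (between the pads) lies 2 mm behind it (tip_reach is the x of the fingertips in the tool frame, in mm); x points along the fingers, z is the direction in which the jaws open and shut, and the axes are right-handed (so a half turn about x gives the same grasp; the last joint's range is limited). The gripper opens to 92 mm and grips with 3 to 60 N. Pads are 19 mm wide; open, the fingers measure 130 mm over their backs; the gripper's body (75 mm by 190 mm) begins 47 mm behind the grasp point.
Start: joints at [-0.924, 0.501, -0.427, 1.55, 0.221, 1.138, -0.21], TCP at [243.353, 602.727, 213.829] pointing down, gripper open.
Joint ranges: [-2.88, 2.88], [-0.31, 2.03], [-1.54, 1.56], [0.2, 2.42], [-1.41, 4.55], [0.19, 2.02], [-2.57, 2.57]. Speed limits (rad/s): [2.57, 2.57, 3.14, 3.14, 3.14, 3.14, 3.14].

## Interface

Orientations are given as a unit quaternion [w, x, y, z].
In Python, from plant import * gives the robot as it stands. The module is installed in compiled form; this text tells all that it offers.
- The arm moves only by the shell command python3 -m handwheel 'ROWS' [OPENING] [FORCE]. ROWS is JSON, a list that holds one entry, the list of rows, each a list of 6 numbers: the shift along the tool's x, y, z as a fraction of full scale, then the turn, a rotation vector about the tool's x, y, z as a fraction of full scale. In form: [[[dx, dy, dz, ax, ay, az], ...]]. A call has 1 to 5 rows; each row shifts and turns the pose as measured when the row begins, along the tool's axes as they then stand; what a row does not reach is not made up. Full scale, the value 1, is 40 mm for a shift and 4 degrees for a turn. A row lasts 1/10 s, in which the tool goes at most 50 mm and 8.59 degrees, less where a joint would pass 70% of its speed; a pose out of reach is approached as far as the arm can. A call with a number of a shift or a turn outside -1 to 1 is refused whole. A call with a gripper value outside its range is refused whole. OPENING is the gripper command: -1 is shut, 1 is fully open, values between are in proportion, set as the call begins (- or left out, the last holds). The fingers move at their own pace and stop on an object; FORCE is the grip in N (left out, the last holds). Time passes only in rows, so rows that do not move let the fingers close. It gives the time, the measured TCP pose, the force and the opening at its end, in the units of the state.
- read_state(): the state, without advancing time (a new reading comes with each control period).
- grab_frame(name): name is "scene" or "top" or "wrist"; returns the picture (400x640x3 uint8, red, green, blue); there is no depth.
- camera_params(name): a dict with "fx", "fy", "cx", "cy" (pixels), "world_from_camera" (4x4, takes a point from camera to world coordinates). Camera axes: x right, y down, z forward; pixel columns grow to the right and rows downward; lengths in mm; the calibration is good to about 2 mm. A picture is of the moment at which its call begins: read the wrist's pose just before it. camera_params takes no time and is no camera call; for the wrist camera it gives the pose at the moment of the call.
- hand_in(): hands the job in, once; it reports no verdict.
Trained networks look in the newest picture that a camera, given by its name, has taken for a name from the list of things; names that differ only in an ending like _2 or _b are one class to them, and where a whole thing is asked for, a point or a joint stands for the part that bears it (a point fixed in the world has none). Each returns a list of dicts, best first, with "p" (0 to 1); they miss things now and then, are a little off and sometimes report something else, mostly with a low value. They report only what shows in the picture. A call takes as long as a camera call. They do not tell look-alikes from the thing itself.
- trace(camera, query): "region" (400x640 bool, what is visible of it) and "extent" ([left, top, right, bottom] in pixels, round what is visible of it).
The state is a dict: "clock": time; "joint_pos": joint angles; "joint_vel": joint speeds; "effort": joint torques, N m; "position": TCP position; "orientation": TCP orientation; "force": force on the tool from outside, world axes, zero at the start; "ft_torque": the same for the moment, N m; "finger_gap": finger opening in mm.
Only numpy, scipy, OpenCV 4.12 (cv2) and the standard library are available. Lean on these libraries where they do the work, as an engineer would, in place of code of your own. Each camera call takes 0.05 s, during which the arm holds its last target. There are 200 camera calls.

## Task

Pick the handheld label reader out of the dissecting tray and hold it level and steady for a good second with the window under its head a few centimetres above the middle of the label on the specimen box, the reader lined up with the label's long side; then lay it back flat in the tray, right way up, and let go of it. Then press the bar of the agitator's spring-return dial down with the fingertips, past the first two clicks to the third, and finish while holding it there: the program ends with the fingers still pressing, since the dial springs back as soon as it is let go. Leave the jar, the beaker and the forceps where they are.

Things in the scene. Friction and masses are not known exactly. Their poses are not given: they have to be found in the camera images.
- reader: handheld label reader: grey bar with a wider black head at one end, loose, 0.11 to 0.22 kg, lying right way up on the pad. Origin under the bar's middle at underside level; x along the bar to the head, z up. Bar: x -60 to 60 mm, 30 wide, 4 to 30 above the underside. Head: x 55 to 100, 46 wide, 0 to 34 high. A foot under the tail keeps it level. Centre of mass about x = 25
- reader_grip (a point): good place to grip the reader across its bar: 15 mm ahead of its origin and 18 mm above its underside (axes as the reader)
- reader_window (a point): middle of the reading window in the underside of the reader's head: 78 mm ahead of its origin, at the level of the underside; it looks straight down (along the reader's -z)
- label (a point): middle of the striped white paper label, 64 x 38 mm, on the lid of the grey and white specimen box (116 x 86 x 40 mm), which is fixed on the agitator's round platform; x along the label's long side, z up. The label is 156 mm above the bench
- tray: cream dissecting tray with blue pad, 320 (x) x 250 (y) x 40 mm high outside, walls 6 mm, fixed; origin under its centre on the bench; pad top 13 mm above the bench. The reader lies in its -y half, the forceps in its +y half
- agitator: white bench agitator, 240 (x) x 220 (y) x 100 mm high, round black platform on top up to 115 mm with the specimen box on it; fixed. Origin under its centre on the bench; the dial is on its -y side face, on a level axis along y through (20, -110, 65) mm
- dial (a joint): angle of the spring-return step dial (rad). 0 = at rest, bar up; grows as the bar is pressed down. Clicks (detents) at about 0.30, 0.60 and 0.90; the third is the last, the stop lies just beyond it (0.97). It swings back to 0 from every click when let go. Pressing takes about 5 to 10 N at the bar, steeply more at the stop
- dial_bar (a point): middle of the press bar: bare metal, round, 15 mm thick, 62 mm long, level along the agitator's y, on the end of the dial's arm; 65 mm from the dial's axis, 48 mm out from the side face. At dial angle a it lies 65 cos(0.5 - a) mm from the axis towards the agitator's -x, 65 + 65 sin(0.5 - a) mm above the bench (96 at rest, 40 on the third click). Its axes turn with the dial
- jar: bystander: closed glass jar, 68 mm across, 100 mm high, loose; origin under its centre
- beaker: bystander: open glass beaker, 72 mm across, 85 mm high, loose; origin under its centre
- forceps: bystander: flat steel forceps, 128 x 14 x 6 mm, loose on the tray's pad; origin at the middle of the underside
There are look-alikes about, which are no part of the job. What is shaped like the reader but green, purple or yellow is not meant.

How it is judged:
By the outcome, as a careful person would: the job done as asked, in the order asked, and still so for the second after the job is handed in, while the arm keeps its last pose, push and grip.
It also fails if it takes over 64 s, if anything falls off the work surface, if the arm or the gripper's body presses on something with over 40 N, if the wrist force passes 120 N, or if a joint passes its speed limit or range.

## Working session

There is one attempt and no reset: what is moved stays moved. The work goes in short steps, Python scripts to look and compute and a shell command to move; the robot and the scene stay as the last step left them, time stands still between calls to the robot, and variables do not carry over. Pictures are saved under pics/ and viewed, about 8 in all and at most 12, crops included, and the job is handed in when it is done.

```bash
mkdir -p pics; python3 - <<'E'
from plant import *
import cv2,numpy as np
for n in ("scene","top"):
    f=grab_frame(n); cv2.imwrite(f"pics/{n}0.png",f[:,:,::-1])
    c=camera_params(n); print(n,{k:np.round(v,3).tolist() for k,v in c.items()})
    for q in ("reader","label","tray","agitator","dial_bar","forceps","jar","beaker"):
        for d in trace(n,q)[:4]: print(n,q,round(d["p"],2),np.round(d["extent"]).tolist())
print(read_state())
a=cv2.imread("pics/scene0.png");b=cv2.imread("pics/top0.png")
E
```

```text
scene {'fx': 461.66, 'fy': 461.66, 'cx': 321.054, 'cy': 200.275, 'world_from_camera': [[0.646, 0.636, -0.421, 1172.76], [0.763, -0.535, 0.362, -491.761], [0.005, -0.555, -0.832, 1378.196], [0.0, 0.0, 0.0, 1.0]]}
scene reader 0.98 [311.0, 299.0, 341.0, 350.0]
scene reader 0.96 [311.0, 117.0, 349.0, 134.0]
scene reader 0.93 [348.0, 174.0, 388.0, 203.0]
scene reader 0.79 [402.0, 116.0, 435.0, 147.0]
scene label 0.56 [270.0, 210.0, 310.0, 241.0]
scene tray 0.88 [319.0, 138.0, 434.0, 231.0]
scene tray 0.28 [191.0, 310.0, 220.0, 343.0]
scene agitator 0.69 [238.0, 194.0, 339.0, 292.0]
scene dial_bar 0.93 [236.0, 253.0, 277.0, 278.0]
scene beaker 0.79 [373.0, 242.0, 394.0, 269.0]
top {'fx': 423.843, 'fy': 423.843, 'cx': 316.326, 'cy': 197.895, 'world_from_camera': [[-0.026, -0.99, 0.138, 355.019], [-1.0, 0.025, -0.01, 65.445], [0.006, -0.138, -0.99, 1339.142], [0.0, 0.0, 0.0, 1.0]]}
top reader 0.95 [191.0, 293.0, 249.0, 323.0]
top reader 0.82 [130.0, 193.0, 151.0, 245.0]
top reader 0.71 [357.0, 89.0, 409.0, 123.0]
top reader 0.62 [235.0, 172.0, 264.0, 224.0]
top label 0.95 [337.0, 158.0, 385
[... 318 characters left out ...]
.0, 136.0]
{'clock': 0.9, 'joint_pos': array([-0.92381408,  0.50090545, -0.42700509,  1.5504434 ,  0.22082542,
        1.13826059, -0.21032326]), 'joint_vel': array([-0.00021721, -0.00102155,  0.00225956,  0.00053099,  0.00036003,
        0.00078651, -0.00068819]), 'effort': array([ 3.50023618e-05, -5.66430902e+01, -5.81032589e+00, -2.79503667e+01,
       -6.65537012e-02,  2.04157404e-02,  1.71316094e-05]), 'position': array([243.34212968, 602.72094386, 213.80759648]), 'orientation': array([ 0.58617436, -0.39546504,  0.58617494,  0.39548194]), 'force': array([ 0.24115793,  0.68402746, -0.35011697]), 'ft_torque': array([ 0.07428889,  0.02085087, -0.00214425]), 'finger_gap': 91.79916160997625}
```

View pics/top0.png

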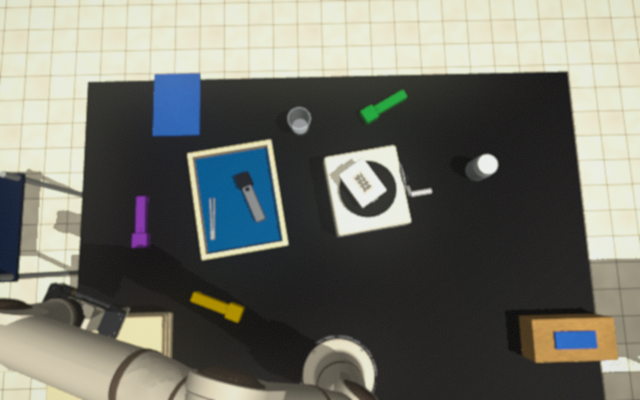

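View pics/scene0.png

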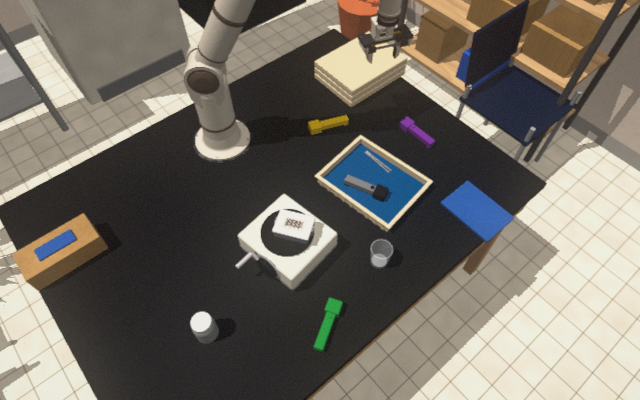

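The candidates for the reader in the top view are the grey bar with a black head in the tray (248,197), green (384,106), purple (140,221) and yellow (217,306). I choose the grey one in the tray. The dial bar is at (420,191), and the label is on the box at about (363,182).

```bash
cat > h.py <<'E'
from plant import *
import cv2,numpy as np
from scipy.optimize import minimize
from scipy.spatial.transform import Rotation as R
def proj(c,P):
    T=np.linalg.inv(c["world_from_camera"]); p=np.asarray(P)@T[:3,:3].T+T[:3,3]
    return np.c_[c["fx"]*p[:,0]/p[:,2]+c["cx"],c["fy"]*p[:,1]/p[:,2]+c["cy"]]
def unproj(c,uv,z):
    uv=np.atleast_2d(uv).astype(float);W=np.array(c["world_from_camera"])
    d=np.c_[(uv[:,0]-c["cx"])/c["fx"],(uv[:,1]-c["cy"])/c["fy"],np.ones(len(uv))]@W[:3,:3].T
    return W[:3,3]+d*((z-W[2,3])/d[:,2])[:,None]
def box(x0,x1,y0,y1,z0,z1): return np.array([[x,y,z] for x in(x0,x1) for y in(y0,y1) for z in(z0,z1)],float)
READER=[box(-60,60,-15,15,4,30),box(55,100,-23,23,0,34)]
AGIT=[box(-120,120,-110,110,0,100)]
TRAY=[box(-160,160,-125,125,0,40)]
FORCEPS=[box(-64,64,-7,7,0,6)]
def sil(c,boxes,p,z0):
    S=4;m=np.zeros((400*S,640*S),np.uint8);r=R.from_euler('z',p[2]).as_matrix()
    for b in boxes:
        uv=proj(c,b@r.T+[p[0],p[1],z0]); cv2.fillConvexPoly(m,cv2.convexHull(np.round((uv+.5)*S-.5).astype(np.int32)),1)
    return cv2.resize(m.astype(np.float32),(640,400),interpolation=cv2.INTER_AREA)
def fit(obs,boxes,z0,p0):
    def f(q):
        p=[q[0],q[1],q[2]/50];return sum(1-np.minimum(s:=sil(c,boxes,p,z0),m).sum()/np.maximum(s,m).sum() for c,m in obs)
    best=None
    q=np.array([p0[0],p0[1],p0[2]*50.])
    for st in(20,5):
        r=minimize(f,q,method="Nelder-Mead",options=dict(initial_simplex=np.vstack([q,q+np.diag([st]*3)]),xatol=.1,fatol=1e-4));q=r.x
    return [r.x[0],r.x[1],r.x[2]/50],r.fun/len(obs)
def pick(cam,q,uv):
    ds=[d for d in trace(cam,q) if d["extent"][0]-5<=uv[0]<=d["extent"][2]+5 and d["extent"][1]-5<=uv[1]<=d["extent"][3]+5]
    return ds[0]["region"].astype(np.float32) if ds else None
def delta(pos,xa,za):
    "print shift (in full scale) and turn (in full scale) from the present pose to tool at pos with x axis xa, z axis za"
    s=read_state();q=s["orientation"];r=R.from_quat(np.r_[q[1:],q[0]])
    xa=np.array(xa,float);xa/=np.linalg.norm(xa);za=np.array(za,float);za-=xa*(za@xa);za/=np.linalg.norm(za)
    best=min([R.from_matrix(np.c_[xa,np.cross(k*za,xa),k*za]) for k in(1,-1)],key=lambda t:(r.inv()*t).magnitude())
    rv=np.degrees((r.inv()*best).as_rotvec())/4
    print("t",round(s["clock"],2),"pos",s["position"].round(1),"shift",(r.inv().apply(np.array(pos)-s["position"])/40).round(2),"turn",rv.round(2),"F",s["force"].round(1),"gap",round(s["finger_gap"],1),"j7",s["joint_pos"].round(2)[[4,5,6]])
E
python3 - <<'E'
from h import *
cs,ct=camera_params("scene"),camera_params("top")
grab_frame("scene");ft=grab_frame("top")
print("rough",unproj(ct,[[248,197]],30),unproj(ct,[[367,190]],100),unproj(ct,[[238,199]],40))
for nm,q,B,z,us,ut,p0 in [("reader","reader",READER,13,(368,188),(249,197),None),("agit","agitator",AGIT,0,(288,243),(367,190),None),("tray","tray",TRAY,0,(375,185),(238,199),None)]:
    ob=[];
    for c,cam,u in((cs,"scene",us),(ct,"top",ut)):
        m=pick(cam,q,u)
        if m is not None: ob.append((c,m))
    g=unproj(ct,[ut],z+20)[0]
    yaws={"reader":[.3],"agit":[.1],"tray":[.1]}[nm]
    print(nm,len(ob),fit(ob,B,z,[g[0],g[1],yaws[0]]),[fit([o],B,z,[g[0],g[1],yaws[0]]) for o in ob])
for cam,c,u in(("scene",cs,(290,225)),("top",ct,(363,182))):
    m=pick(cam,"label",u)
    if m is not None:
        cn=max(cv2.findContours(m.astype(np.uint8),0,1)[0],key=cv2.contourArea);w=unproj(c,cn[:,0],156)[:,:2].astype(np.float32);print(cam,"label",cv2.minAreaRect(w))
print(read_state()["clock"])
cv2.imwrite("pics/crop1.png",cv2.resize(ft[130:270,170:450,::-1],None,fx=2.8,fy=2.8,interpolation=cv2.INTER_CUBIC))
E
```

```text
rough [[545.51824811 265.27571027  30.        ]] [[547.48593544 -97.4881317  100.        ]] [[538.5905027  294.63255641  40.        ]]
reader 2 ([np.float64(530.1173630703016), np.float64(248.98649189219907), np.float64(0.3858042075892271)], np.float64(0.16790583729743958)) [([np.float64(531.5511969064144), np.float64(247.7075281879229), np.float64(0.39096447224873015)], np.float64(0.1878880262374878)), ([np.float64(528.9747682828654), np.float64(248.4546815433485), np.float64(0.3983065765782938)], np.float64(0.12914949655532837))]
agit 2 ([np.float64(551.6516924998664), np.float64(-100.63926272810167), np.float64(0.15984354244267618)], np.float64(0.26504188776016235)) [([np.float64(553.9071824312656), np.float64(-102.51286475523142), np.float64(0.15332832793962015)], np.float64(0.26218897104263306)), ([np.float64(550.7972236269015), np.float64(-99.8227469631768), np.float64(0.1510711290405289)], np.float64(0.2651904821395874))]
tray 2 ([np.float64(541.6247997971388), np.float64(300.9005356007965), np.float64(0.14965993672736236)], np.float64(0.15639051795005798)) [([np.float64(541.0276840449345), np.float64(300.8918338682232), np.float64(0.14805541718083318)], np.float64(0.14989429712295532)), ([np.float64(539.2978255065485), np.float64(301.9572911338939), np.float64(0.15709671800644376)], np.float64(0.16183674335479736))]
scene label ((572.5094604492188, -83.56034851074219), (127.74185943603516, 105.84342956542969), 36.13069152832031)
top label ((563.6654052734375, -76.52047729492188), (125.24955749511719, 91.05242919921875), 34.29344177246094)
1.4
```

View pics/crop1.png

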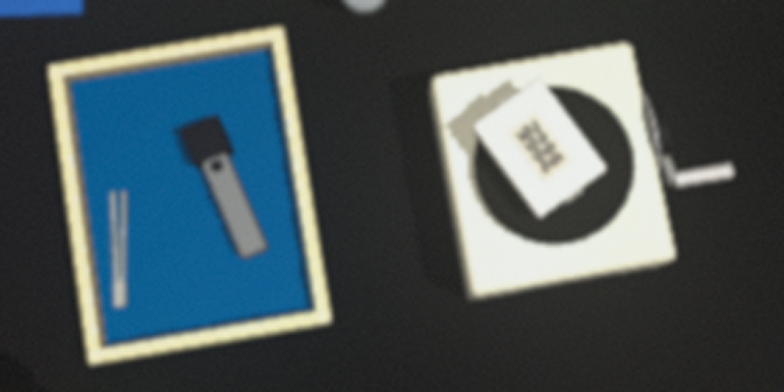

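```bash
python3 - <<'E'
from h import *
y=.39
delta([544,254.4,180],[0,0,-1],[-np.sin(y),np.cos(y),0])
y=.61
delta([544,254.4,180],[0,0,-1],[-np.sin(y),np.cos(y),0])
W=np.array(camera_params("wrist")["world_from_camera"]);s=read_state();q=s["orientation"];r=R.from_quat(np.r_[q[1:],q[0]])
print(r.as_matrix().round(2),r.inv().apply(W[:3,3]-s["position"]).round(1),(r.as_matrix().T@W[:3,2]).round(2),camera_params("wrist")["fx"],read_state()["joint_pos"].round(2))
E
```

```text
t 1.4 pos [243.4 602.7 213.8] shift [  0.85 -10.23  -5.26] turn [-11.08   0.     0.  ] F [0.1 0.2 0.1] gap 92.0 j7 [ 0.22  1.14 -0.21]
t 1.4 pos [243.4 602.7 213.8] shift [  0.85 -10.23  -5.26] turn [-14.24   0.     0.  ] F [0.1 0.2 0.1] gap 92.0 j7 [ 0.22  1.14 -0.21]
[[ 0.   -0.93  0.37]
 [ 0.    0.37  0.93]
 [-1.   -0.    0.  ]] [-170.    78.9    0.3] [ 0.96 -0.29  0.  ] 284.3335461914639 [-0.92  0.5  -0.43  1.55  0.22  1.14 -0.21]
```

```bash
python3 -m handwheel '[[[0,-0.95,-0.49,0,0,0],[0,-0.95,-0.49,0,0,0],[0,-0.95,-0.49,0,0,0],[0,-0.95,-0.49,0,0,0],[0,-0.95,-0.49,0,0,0]]]' 1; python3 -m handwheel '[[[0,-0.95,-0.49,0,0,0],[0,-0.95,-0.49,0,0,0],[0,-0.95,-0.49,0,0,0],[0,-0.95,-0.49,0,0,0],[0,-0.95,-0.49,0,0,0]]]'; python3 -m handwheel '[[[0,0,0,-1,0,0],[0,0,0,-1,0,0],[0,0,0,-1,0,0],[0,0,0,-1,0,0],[0,0,0,-1,0,0]]]';python3 -m handwheel '[[[0,0,0,-1,0,0],[0,0,0,-1,0,0],[0,0,0,-1,0,0],[0,0,0,-1,0,0],[0,0,0,-1,0,0]]]'
python3 - <<'E'
from h import *
y=.39
delta([544,254.4,180],[0,0,-1],[-np.sin(y),np.cos(y),0])
E
```

```text
clock: 1.9
position: [379.1, 443.9, 213.2]
orientation: [0.583, -0.398, 0.583, 0.403]
force: [1.0, 1.3, 0.1]
finger_gap: 91.6
clock: 2.4
position: [526.5, 277.3, 213.1]
orientation: [0.584, -0.398, 0.582, 0.403]
force: [0.8, 0.8, -0.5]
finger_gap: 91.9
clock: 2.9
position: [534.3, 265.9, 212.9]
orientation: [0.507, -0.494, 0.504, 0.495]
force: [-1.3, 0.5, 0.4]
finger_gap: 92.0
clock: 3.4
position: [534.6, 265.8, 213.3]
orientation: [-0.409, 0.578, -0.406, -0.578]
force: [0.1, -1.0, -0.7]
finger_gap: 91.9
t 3.4 pos [534.6 265.8 213.3] shift [ 0.83 -0.12 -0.35] turn [-0.7   0.03  0.05] F [ 0.1 -1.  -0.7] gap 91.9 j7 [0.19 1.08 1.25]
```

```bash
python3 -m handwheel '[[[0.4,-0.12,-0.35,-0.7,0,0],[0,0,0,0,0,0],[0,0,0,0,0,0]]]'
python3 - <<'E'
from h import *
c=camera_params("wrist");f=grab_frame("wrist");cv2.imwrite("pics/w1.png",f[:,:,::-1])
for d in trace("wrist","reader")[:3]:
    m=d["region"].astype(np.float32);print(d["p"],d["extent"]);
    if d["p"]>.4:print(fit([(c,m)],READER,13,[530,249,.39]))
y=.39
delta([544,254.4,180],[0,0,-1],[-np.sin(y),np.cos(y),0])
E
```

```text
clock: 3.7
position: [544.0, 255.2, 198.0]
orientation: [-0.395, 0.588, -0.391, -0.588]
force: [-0.4, -0.1, 0.8]
finger_gap: 91.6
0.66 [299.9, 111.1, 338.6, 248.6]
([np.float64(525.0777972362266), np.float64(247.93848113823262), np.float64(0.3921727073765991)], np.float64(0.04436415433883667))
0.62 [551.8, 169.7, 640.0, 246.3]
([np.float64(530.0), np.float64(249.0), np.float64(0.39)], np.float64(1.0))
t 3.8 pos [544.  254.7 197.9] shift [ 0.45  0.   -0.01] turn [0.04 0.03 0.07] F [ 0.  -0.3  0.3] gap 91.8 j7 [0.2  1.05 1.32]
```

View pics/w1.png

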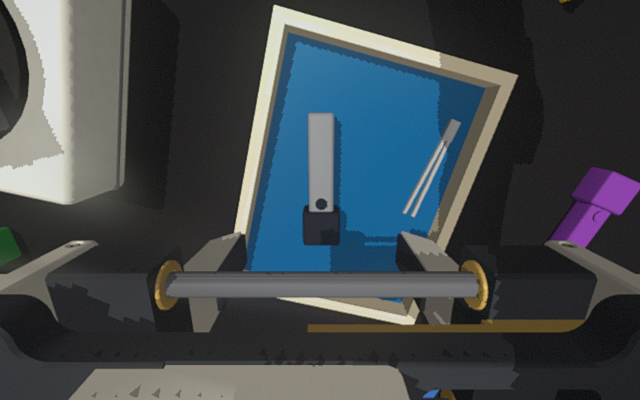

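The wrist view shows the grey reader (tail at 320,113, head at 320,230) with nothing crowding it, and the forceps are well to the side at (430,165). Descending with the jaws partly open.

```bash
python3 -m handwheel '[[[0.9,0.09,-0.03,0,0,0],[0.9,0,0,0,0,0],[0.9,0,0,0,0,0],[0.5,0,0,0,0,0],[0,0,0,0,0,0]]]' 0.3 25
python3 - <<'E'
from h import *
y=.392
delta([541,254.2,33],[0,0,-1],[-np.sin(y),np.cos(y),0])
E
```

```text
clock: 4.3
position: [544.3, 257.7, 71.5]
orientation: [-0.398, 0.59, -0.388, -0.586]
force: [0.4, 0.1, 0.4]
finger_gap: 60.6
t 4.3 pos [544.3 257.7  71.5] shift [ 0.96  0.12 -0.05] turn [-0.01  0.05  0.21] F [0.4 0.1 0.4] gap 60.6 j7 [0.29 0.81 1.24]
```

```bash
python3 -m handwheel '[[[0.5,0.08,-0.05,0,0.05,0.2],[0.42,0.04,0,0,0,0],[0,0,0,0,0,0]]]'
python3 - <<'E'
from h import *
y=.392
delta([541,254.2,33],[0,0,-1],[-np.sin(y),np.cos(y),0])
E
```

```text
clock: 4.6
position: [542.6, 257.1, 37.9]
orientation: [-0.395, 0.589, -0.392, -0.587]
force: [-0.9, -0.1, -0.4]
finger_gap: 59.6
t 4.6 pos [542.6 257.1  37.9] shift [ 0.12  0.07 -0.05] turn [-0.01  0.01  0.08] F [-0.9 -0.1 -0.4] gap 59.6 j7 [0.32 0.76 1.22]
```

```bash
python3 -m handwheel '[[[0.13,0.07,-0.06,0,0,0.08],[0.05,0.05,0,0,0,0]]]'; python3 -m handwheel '[[[0,0,0,0,0,0],[0,0,0,0,0,0],[0,0,0,0,0,0],[0,0,0,0,0,0],[0,0,0,0,0,0]]]' -1 30
python3 - <<'E'
from h import *
y=.392
delta([541,254.2,33],[0,0,-1],[-np.sin(y),np.cos(y),0])
E
```

```text
clock: 4.8
position: [541.0, 254.5, 33.6]
orientation: [-0.395, 0.588, -0.392, -0.587]
force: [0.8, -0.0, -0.5]
finger_gap: 59.6
clock: 5.3
position: [542.8, 255.2, 36.8]
orientation: [-0.396, 0.589, -0.391, -0.586]
force: [0.0, -0.1, -0.6]
finger_gap: 24.1
t 5.3 pos [542.8 255.2  36.8] shift [ 0.1   0.05 -0.01] turn [-0.02  0.01  0.13] F [ 0.  -0.1 -0.6] gap 24.1 j7 [0.32 0.75 1.22]
```

```bash
python3 -m handwheel '[[[0,0,0,0,0,0],[0,0,0,0,0,0]]]'
python3 - <<'E'
from h import *
f=grab_frame("wrist");g=grab_frame("scene")
a=cv2.resize(f[60:320,200:500],(600,520));b=cv2.resize(g[110:240,300:450],None,fx=4,fy=4)
cv2.imwrite("pics/w2.png",a[:,:,::-1]);cv2.imwrite("pics/s2.png",b[:,:,::-1])
E
```

```text
clock: 5.5
position: [542.9, 255.3, 36.9]
orientation: [-0.396, 0.589, -0.391, -0.586]
force: [0.8, 0.9, 0.6]
finger_gap: 8.3
```

View pics/w2.png

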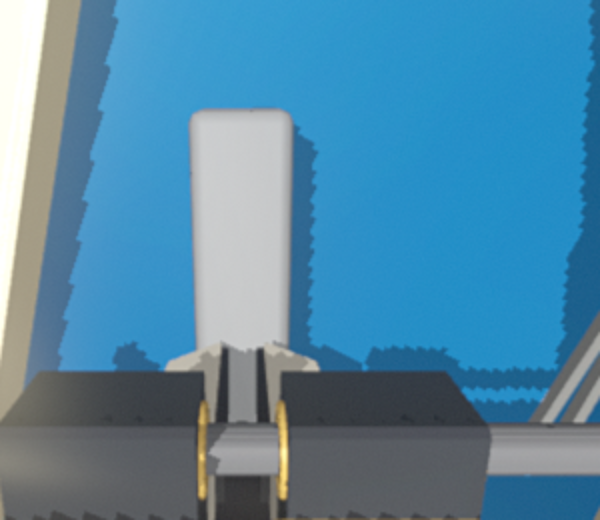

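View pics/s2.png

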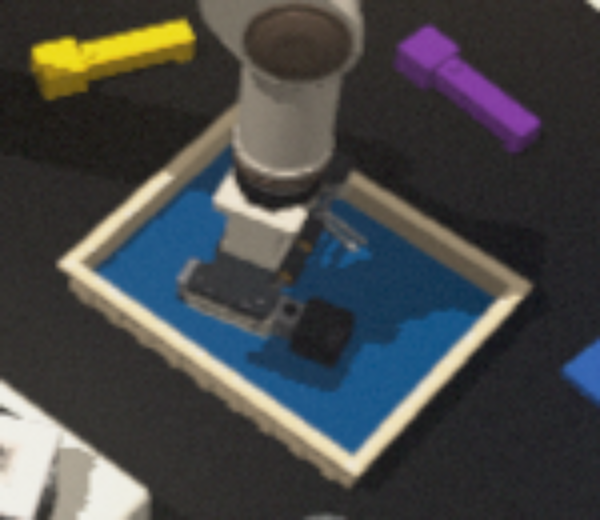

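```bash
python3 - <<'E'
from h import *
import plant
print([n for n in dir(plant) if not n.startswith('_')], getattr(plant,'tip_reach',None))
s=read_state();q=s["orientation"];r=R.from_quat(np.r_[q[1:],q[0]])
for n in("wrist","scene"):
    print(n,proj(camera_params(n),[s["position"]+r.apply([17,0,k]) for k in(-4,0,4)]).round(0))
    print(proj(camera_params(n),[s["position"],s["position"]+r.apply([-47,0,0])]).round(0))
E
```

```text
['MotionError', 'camera_params', 'grab_frame', 'hand_in', 'read_state', 'tip_reach', 'trace'] 17.0
wrist [[314. 229.]
 [320. 229.]
 [326. 229.]]
[[320. 239.]
 [320. 279.]]
scene [[364. 188.]
 [364. 187.]
 [365. 187.]]
[[365. 185.]
 [366. 177.]]
```

```bash
python3 - <<'E'
from h import *
c=camera_params("wrist");s=read_state()
for z in(20,30,43):print(z,unproj(c,[[296,115],[345.5,115]],z).round(1).tolist())
f=grab_frame("wrist").copy()
m=None
for d in trace("wrist","reader")[:2]: print(d["p"],d["extent"]); m=d["region"] if m is None else m
r=R.from_euler('z',.392).as_matrix()
for b,col in zip(READER,((255,0,0),(255,255,0))):
    P=proj(c,b@r.T+[525.5,248,13])
    for i in range(8):
        for j in range(i): 
            if (np.abs(b[i]-b[j])>0).sum()==1: cv2.line(f,tuple(int(v) for v in P[i]),tuple(int(v) for v in P[j]),col,1)
q=s["orientation"];rt=R.from_quat(np.r_[q[1:],q[0]])
for k in(-1,1):
    h=k*s["finger_gap"]/2
    P=proj(c,[s["position"]+rt.apply(v) for v in([17,-9.5,h],[17,9.5,h],[-21,9.5,h],[-21,-9.5,h])])
    cv2.polylines(f,[P.astype(np.int32)],True,(0,255,0),1)
print(s["finger_gap"],s["position"],s["force"])
cv2.imwrite("pics/w3.png",cv2.resize(f[90:320,240:400],None,fx=2.6,fy=2.6,interpolation=cv2.INTER_NEAREST)[:,:,::-1])
E
```

```text
20 [[477.2, 211.9, 20.0], [465.4, 240.6, 20.0]]
30 [[476.8, 212.6, 30.0], [465.5, 239.8, 30.0]]
43 [[476.2, 213.5, 43.0], [465.8, 238.7, 43.0]]
0.88 [293.2, 114.7, 345.8, 325.6]
1.7644718285085066 [542.8489175  255.24206288  36.86472362] [ 0.63058761 -0.49715213 -0.13621199]
```

View pics/w3.png

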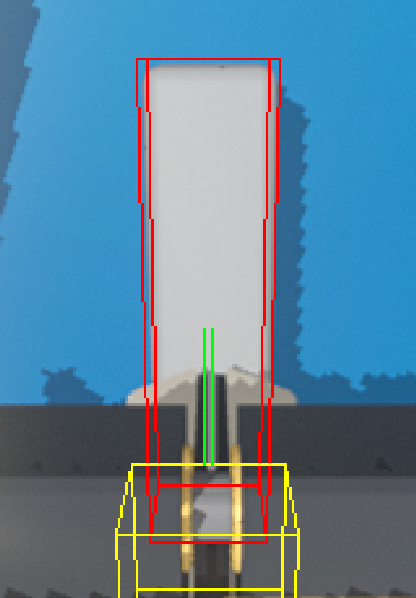

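The overlay shows that the jaws shut above the bar. The fingertips appear about 10–14 mm behind the TCP, not 17 mm ahead of it, and the first wrist picture gives the same result. I'll reopen and descend further in small steps, watching the force.

```bash
python3 -m handwheel '[[[0,0.04,-0.02,0,0,0.12],[0,0,0,0,0,0],[0,0,0,0,0,0],[0,0,0,0,0,0],[0,0,0,0,0,0]]]' 0.4 30;python3 -m handwheel '[[[0,0,0,0,0,0],[0,0,0,0,0,0],[0,0,0,0,0,0]]]'; python3 -m handwheel '[[[0.2,0.05,0,0,0,0],[0.2,0,0,0,0,0],[0.2,0,0,0,0,0],[0,0,0,0,0,0]]]'
python3 - <<'E'
from h import *
delta([541,254.2,8],[0,0,-1],[-np.sin(.392),np.cos(.392),0])
f=grab_frame("wrist");cv2.imwrite("pics/w4.png",cv2.resize(f[60:340,180:460],None,fx=2,fy=2)[:,:,::-1])
E
```

```text
clock: 6.2
position: [541.5, 253.7, 36.6]
orientation: [0.393, -0.587, 0.393, 0.588]
force: [0.3, 1.1, 0.5]
finger_gap: 35.9
clock: 6.5
position: [541.5, 253.7, 36.7]
orientation: [0.393, -0.587, 0.393, 0.588]
force: [0.3, 0.1, 0.5]
finger_gap: 60.0
clock: 6.9
position: [539.1, 252.6, 10.2]
orientation: [0.393, -0.587, 0.394, 0.588]
force: [0.8, 0.6, -0.2]
finger_gap: 63.8
t 6.9 pos [539.1 252.6  10.2] shift [ 0.06 -0.06  0.02] turn [-0.01  0.01 -0.02] F [ 0.8  0.6 -0.2] gap 63.8 j7 [0.33 0.72 1.21]
```

View pics/w4.png

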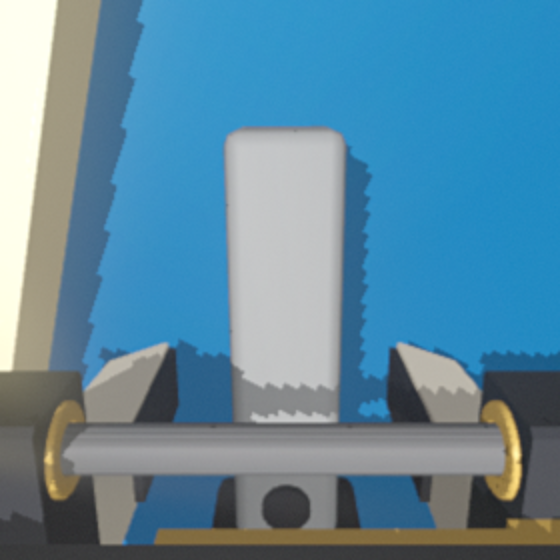

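The fingers now flank the bar with the TCP at z = 10, and there is no contact. This confirms that the tips are about 27 mm short of the stated value. I'll go slightly lower and close.

```bash
python3 -m handwheel '[[[0.1,-0.06,0.02,0,0,0],[0,0,0,0,0,0]]]'; python3 -m handwheel '[[[0,0,0,0,0,0],[0,0,0,0,0,0],[0,0,0,0,0,0],[0,0,0,0,0,0],[0,0,0,0,0,0]]]' -1 30;  python3 -m handwheel '[[[0,0,0,0,0,0],[0,0,0,0,0,0]]]'
```

```text
clock: 7.15
position: [541.5, 254.8, 6.3]
orientation: [0.393, -0.587, 0.393, 0.588]
force: [0.9, 0.3, -0.7]
finger_gap: 64.0
clock: 7.65
position: [542.2, 255.2, 7.0]
orientation: [0.394, -0.587, 0.393, 0.588]
force: [0.2, -0.4, -1.0]
finger_gap: 30.1
clock: 7.85
position: [542.2, 255.2, 7.0]
orientation: [0.394, -0.588, 0.393, 0.588]
force: [0.1, 0.3, 0.7]
finger_gap: 29.5
```

```bash
python3 -m handwheel '[[[-0.3,0,0,0,0,0],[-0.9,0,0,0,0,0],[-0.9,0,0,0,0,0],[-0.9,0,0,0,0,0],[-0.9,0,0,0,0,0]]]'; python3 -m handwheel '[[[-0.9,0,0,0,0,0],[-0.7,0,0,0,0,0],[0,0,0,0,0,0]]]'
python3 - <<'E'
from h import *
B=[box(-58,58,-43,43,115,155)]
ob=[]
for n,u in(("scene",(290,225)),("top",(363,182))):
    c=camera_params(n);grab_frame(n);m=pick(n,"label",u)
    if m is not None:
        ob.append((c,m));print(n,fit(ob[-1:],B,0,[565,-80,.61]))
print(fit(ob,B,0,[565,-80,.61]))
print("stripes",unproj(camera_params("top"),[[362.9,182.5]],156))
f=grab_frame("wrist");cv2.imwrite("pics/w5.png",f[:,:,::-1])
delta([541,254,215],[0,0,-1],[-np.sin(.392),np.cos(.392),0])
E
```

```text
clock: 8.35
position: [536.3, 252.1, 163.2]
orientation: [0.389, -0.585, 0.397, 0.591]
force: [0.6, -0.1, -2.7]
finger_gap: 29.9
clock: 8.65
position: [538.8, 253.9, 237.9]
orientation: [0.391, -0.587, 0.394, 0.589]
force: [1.3, 0.7, -2.1]
finger_gap: 29.7
scene ([np.float64(564.3489797218408), np.float64(-76.0640254659688), np.float64(0.6079092774632382)], np.float64(0.1283503770828247))
top ([np.float64(564.0812500522335), np.float64(-78.34170593320178), np.float64(0.5778737109386393)], np.float64(0.09262531995773315))
([np.float64(564.0868326606662), np.float64(-78.54848893007056), np.float64(0.589204133000793)], np.float64(0.11356225609779358))
stripes [[560.58458499 -79.40849177 156.        ]]
t 8.9 pos [535.4 251.6 230.6] shift [ 0.39 -0.16  0.  ] turn [ 0.01  0.01 -0.25] F [-0.1  0.5 -2.3] gap 29.8 j7 [0.18 1.14 1.33]
```

```bash
python3 -m handwheel '[[[0,0.2,-0.9,-0.55,0,-0.2],[0,0.2,-0.9,-0.55,0,0],[0,0.2,-0.9,-0.55,0,0],[0,0.2,-0.9,-0.55,0,0],[0,0.2,-0.8,-0.6,0,0]]]'; python3 -m handwheel '[[[0,0,0,0,0,0],[0,0,0,0,0,0]]]'
python3 - <<'E'
from h import *
delta([513,-112,215],[0,0,-1],[-np.sin(.59),np.cos(.59),0])
c=camera_params("wrist");f=grab_frame("wrist");cv2.imwrite("pics/w6.png",f[:,:,::-1])
print(proj(c,[[563,-78.5,156]]))
for d in trace("wrist","label")[:3]:
    print(d["p"],d["extent"].tolist() if hasattr(d["extent"],"tolist") else d["extent"],d["region"].sum())
    cn=max(cv2.findContours(d["region"].astype(np.uint8),0,1)[0],key=cv2.contourArea)
    print(cv2.minAreaRect(unproj(c,cn[:,0],156)[:,:2].astype(np.float32)), fit([(c,d["region"].astype(np.float32))],[box(-58,58,-43,43,115,155)],0,[564,-78,.59]))
E
```

```text
clock: 9.4
position: [573.3, 78.9, 220.5]
orientation: [0.324, -0.621, 0.33, 0.634]
force: [0.3, 0.3, -0.9]
finger_gap: 29.6
clock: 9.6
position: [572.7, 70.7, 216.2]
orientation: [0.324, -0.617, 0.335, 0.634]
force: [-1.0, 1.1, -2.6]
finger_gap: 29.8
t 9.6 pos [572.7  70.7 216.2] shift [ 0.08  3.81 -2.92] turn [ 0.16  0.19 -0.34] F [-1.   1.1 -2.6] gap 29.8 j7 [0.17 1.11 1.86]
[[165.19896278  95.80159661]]
0.72 [97.9, 8.6, 236.3, 172.2] 19120
((558.6205444335938, -74.09681701660156), (119.97219848632812, 91.19742584228516), 34.03749465942383) ([np.float64(561.5528570693546), np.float64(-76.9665110736517), np.float64(0.6034079468408639)], np.float64(0.08045881986618042))
```

View pics/w6.png

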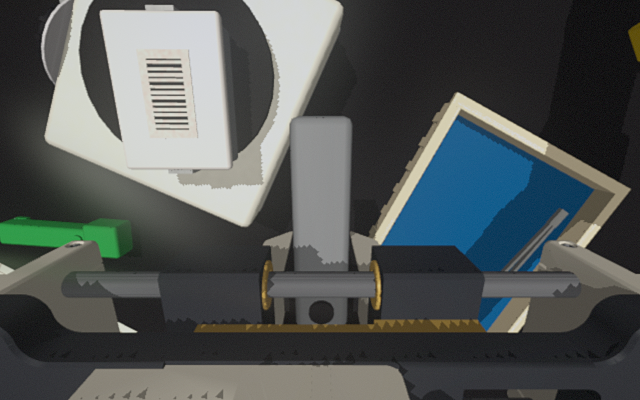

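```bash
python3 - <<'E'
from h import *
c=camera_params("wrist")
L=unproj(c,[[136,50],[186,48],[198,137],[147,139]],156)[:,:2]
print(L.round(1).tolist(),L.mean(0)); 
for a,b in((0,3),(1,2)): v=L[a]-L[b];print(np.linalg.norm(v),np.arctan2(-v[1],-v[0]))
print(np.linalg.norm(L[0]-L[1]))
# reader in the tool frame: corners of tail top (u) at top-face height
s=read_state();q=s["orientation"];r=R.from_quat(np.r_[q[1:],q[0]])
for z in(-36,-24):
    W=np.array(c["world_from_camera"]);
    for uv in([291,118],[351,118],[293,235],[350,235]):
        d=W[:3,:3]@[(uv[0]-c["cx"])/c["fx"],(uv[1]-c["cy"])/c["fy"],1];o=r.inv().apply(W[:3,3]-s["position"]);d=r.inv().apply(d);print(z,(o+d*(z-o[0])/d[0]).round(1))
E
```

```text
[[546.6, -110.1], [524.7, -80.7], [576.6, -43.4], [600.8, -75.9]] [562.17438451 -77.53723468]
64.03128178898616 0.5639323046724608
63.9068446348756 0.6236136593465288
36.67980312527879
-36 [-36.   76.3 -13.1]
-36 [-36.   76.3  14.1]
-36 [-36.   18.7 -13.8]
-36 [-36.   18.7  15.4]
-24 [-24.   76.1 -14.3]
-24 [-24.   76.1  15.3]
-24 [-24.   13.3 -15.1]
-24 [-24.   13.3  16.7]
```

```bash
cat > tilt.py <<'E'
from h import *
def prof(img,off,sc,x):
    # width (mm) of the bar per row on plane tool-x = x ; camera rigid to tool
    c=camera_params("wrist");s=read_state();q=s["orientation"];r=R.from_quat(np.r_[q[1:],q[0]])
    W=np.array(c["world_from_camera"]);o=r.inv().apply(W[:3,3]-s["position"]);M=r.as_matrix().T@W[:3,:3]
    out=[]
    hsv=cv2.cvtColor(img,cv2.COLOR_BGR2HSV);g=((hsv[...,1]<60)&(hsv[...,2]>75)).astype(np.uint8)
    for row in range(126,222,6):
        i=int((row-off[1])*sc);mid=int((321-off[0])*sc);line=g[i]
        a=mid
        while a>0 and line[a-1]:a-=1
        b=mid
        while b<len(line)-1 and line[b+1]:b+=1
        u=[(a/sc+off[0]),((b+1)/sc+off[0])]
        P=[]
        for uu in u:
            d=M@[(uu-.5-c["cx"])/c["fx"],(row-c["cy"])/c["fy"],1];P.append(o+d*(x-o[0])/d[0])
        out.append((row,round(P[0][1],1),round(P[1][2]-P[0][2],2),round((P[1][2]+P[0][2])/2,2)))
    return out
E
python3 - <<'E'
from tilt import *
a=prof(cv2.imread("pics/w4.png"),(180,60),2,-32.8)
b=prof(cv2.imread("pics/w6.png"),(0,0),1,-36)
for p,q in zip(a,b):print(p,q)
E
```

```text
(126, np.float64(72.7), np.float64(24.55), np.float64(1.07)) (126, np.float64(72.8), np.float64(41.1), np.float64(-6.14))
(132, np.float64(69.9), np.float64(28.23), np.float64(0.96)) (132, np.float64(70.1), np.float64(43.19), np.float64(-7.09))
(138, np.float64(67.1), np.float64(28.4), np.float64(0.97)) (138, np.float64(67.4), np.float64(45.3), np.float64(-8.06))
(144, np.float64(64.3), np.float64(28.57), np.float64(0.97)) (144, np.float64(64.7), np.float64(48.36), np.float64(-9.51))
(150, np.float64(61.5), np.float64(28.75), np.float64(0.97)) (150, np.float64(61.9), np.float64(28.08), np.float64(0.26))
(156, np.float64(58.6), np.float64(28.44), np.float64(0.98)) (156, np.float64(59.1), np.float64(28.72), np.float64(0.02))
(162, np.float64(55.7), np.float64(28.37), np.float64(1.11)) (162, np.float64(56.3), np.float64(28.42), np.float64(0.26))
(168, np.float64(52.8), np.float64(28.55), np.float64(1.11)) (168, np.float64(53.4), np.float64(28.6), np.float64(0.26))
(174, np.float64(49.8), np.float64(28.73), np.float64(1.12)) (174, np.float64(50.5), np.float64(28.78), np.float64(0.26))
(180, np.float64(46.8), np.float64(28.91), np.float64(1.12)) (180, np.float64(47.5), np.float64(28.96), np.float64(0.26))
(186, np.float64(43.7), np.float64(28.6), np.float64(1.13)) (186, np.float64(44.5), np.float64(28.66), np.float64(0.02))
(192, np.float64(40.6), np.float64(28.78), np.float64(1.13)) (192, np.float64(41.5), np.float64(28.36), np.float64(0.26))
(198, np.float64(37.5), np.float64(28.72), np.float64(1.27)) (198, np.float64(38.5), np.float64(28.54), np.float64(0.26))
(204, np.float64(34.3), np.float64(28.65), np.float64(1.15)) (204, np.float64(35.4), np.float64(28.72), np.float64(0.26))
(210, np.float64(31.1), np.float64(28.84), np.float64(1.15)) (210, np.float64(32.2), np.float64(28.91), np.float64(0.26))
(216, np.float64(27.9), np.float64(28.77), np.float64(1.29)) (216, np.float64(29.0), np.float64(29.1), np.float64(0.26))
```

The label is at (562,-77.5), yaw 0.594. The bar's width profile shows the reader is level with the tool, and its window is 62 mm ahead of the TCP. Now moving over the label.

```bash
python3 -m handwheel '[[[0,0.9,-0.7,0.16,0.19,-0.34],[0,0.9,-0.7,0,0,0],[0,0.9,-0.7,0,0,0],[0,0.8,-0.6,0,0,0],[0,0,0,0,0,0]]]'
python3 - <<'E'
from h import *
delta([510.8,-112.2,188],[0,0,-1],[-np.sin(.594),np.cos(.594),0])
E
```

```text
clock: 10.2
position: [515.5, -91.2, 214.1]
orientation: [0.329, -0.626, 0.326, 0.628]
force: [1.1, -0.4, -1.7]
finger_gap: 30.0
t 10.2 pos [515.5 -91.2 214.1] shift [ 0.65  0.4  -0.37] turn [0.2  0.06 0.03] F [ 1.1 -0.4 -1.7] gap 30.0 j7 [0.11 1.03 2.21]
```

```bash
python3 -m handwheel '[[[0.2,0.3,-0.25,0.1,0.05,0.03],[0.2,0.1,-0.1,0.1,0,0],[0.2,0,0,0,0,0],[0,0,0,0,0,0]]]'
python3 - <<'E'
from h import *
delta([510.8,-112.2,188],[0,0,-1],[-np.sin(.594),np.cos(.594),0])
E
```

```text
clock: 10.6
position: [510.0, -108.9, 187.2]
orientation: [0.331, -0.624, 0.33, 0.626]
force: [-0.5, 0.8, -2.0]
finger_gap: 29.8
t 10.6 pos [ 510.  -108.9  187.2] shift [-0.02  0.03 -0.08] turn [ 0.06  0.04 -0.  ] F [-0.5  0.8 -2. ] gap 29.8 j7 [0.12 0.97 2.22]
```

```bash
python3 -m handwheel '[[[0,0.04,-0.08,0.06,0.04,0],[0,0,0,0,0,0],[0,0,0,0,0,0]]]'
python3 - <<'E'
from h import *
delta([510.8,-112.2,188],[0,0,-1],[-np.sin(.594),np.cos(.594),0])
o=[]
for n,(x,y) in(("scene",(220,140)),("top",(310,100))):
    f=grab_frame(n).copy();c=camera_params(n)
    s=read_state();r=R.from_euler('z',.594).as_matrix();p0=s["position"]+[0,0,6]-r@[16,0,0]
    P=proj(c,READER[1]@r.T+p0)
    for q in P:cv2.circle(f,tuple(int(v) for v in q),1,(255,0,0),-1)
    print(n,proj(c,[[562.2,-77.5,156],r@[78,0,0]+p0]).round(1).tolist(), (r@[78,0,0]+p0).round(1))
    o.append(cv2.resize(f[y:y+130,x:x+130],(400,400),interpolation=cv2.INTER_CUBIC))
cv2.imwrite("pics/hold.png",np.hstack(o)[:,:,::-1])
E
```

```text
clock: 10.9
position: [511.2, -109.8, 186.6]
orientation: [0.331, -0.625, 0.33, 0.625]
force: [-0.6, -0.4, -2.3]
finger_gap: 29.9
t 10.9 pos [ 511.2 -109.8  186.6] shift [-0.04  0.04 -0.04] turn [0.06 0.02 0.  ] F [-0.6 -0.4 -2.3] gap 29.9 j7 [0.12 0.97 2.22]
scene [[293.6, 222.4], [293.7, 215.9]] [562.7 -75.1 192.7]
top [[362.2, 182.0], [362.9, 179.5]] [562.6 -75.3 192.7]
```

View pics/hold.png

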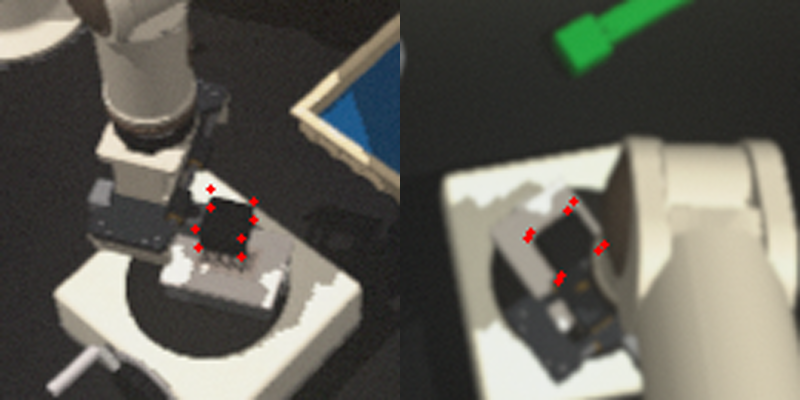

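The head covers the stripes in both views and is aligned with the label. The scene view puts it about 30–36 mm above the label. I'll trim slightly, then hold for about 1.9 s.

```bash
python3 -m handwheel '[[[0,0.05,-0.05,0.06,0.02,0],[0,0,0,0,0,0],[0,0,0,0,0,0],[0,0,0,0,0,0],[0,0,0,0,0,0]]]';for i in 1 2 3; do python3 -m handwheel '[[[0,0,0,0,0,0],[0,0,0,0,0,0],[0,0,0,0,0,0],[0,0,0,0,0,0],[0,0,0,0,0,0]]]' | head -2; done
python3 - <<'E'
from h import *
delta([511,-112.2,215],[0,0,-1],[-np.sin(.594),np.cos(.594),0])
delta([541.5,254.5,215],[0,0,-1],[-np.sin(.392),np.cos(.392),0])
E
```

```text
clock: 11.5
position: [511.1, -113.2, 187.4]
orientation: [-0.332, 0.625, -0.332, -0.624]
force: [-0.1, 0.6, -1.7]
finger_gap: 29.9
clock: 12.0
position: [511.1, -113.1, 187.4]
clock: 12.5
position: [511.1, -113.2, 187.4]
clock: 13.0
position: [511.1, -113.1, 187.4]
t 13.0 pos [ 511.1 -113.1  187.4] shift [-0.69 -0.01  0.02] turn [-0.01 -0.03  0.02] F [-0.1  0.4 -2.8] gap 29.9 j7 [0.12 0.97 2.22]
t 13.0 pos [ 511.1 -113.1  187.4] shift [-0.7  -5.77  7.19] turn [ 2.88 -0.02  0.02] F [-0.1  0.4 -2.8] gap 29.9 j7 [0.12 0.97 2.22]
```

```bash
python3 -m handwheel '[[[-0.7,0,0,0,0,0],[0,-0.6,0.75,0,0,0],[0,-0.6,0.75,0,0,0],[0,-0.6,0.75,0,0,0],[0,-0.6,0.75,0,0,0]]]'; python3 -m handwheel '[[[0,-0.6,0.75,0,0,0],[0,-0.6,0.75,0,0,0],[0,-0.6,0.75,0,0,0],[0,-0.6,0.75,0,0,0],[0,-0.2,0.2,0,0,0]]]';  python3 -m handwheel '[[[0,0,0,0.95,0,0],[0,0,0,0.95,0,0],[0,0,0,0.95,0,0],[0,0,0,0,0,0]]]'
python3 - <<'E'
from h import *
delta([541.5,254.5,60],[0,0,-1],[-np.sin(.392),np.cos(.392),0])
E
```

```text
clock: 13.5
position: [524.7, 35.7, 216.1]
orientation: [-0.336, 0.623, -0.338, -0.62]
force: [0.1, -0.2, -1.4]
finger_gap: 29.6
clock: 14.0
position: [541.4, 211.3, 216.3]
orientation: [-0.336, 0.624, -0.335, -0.621]
force: [-0.5, 1.3, -1.3]
finger_gap: 30.3
clock: 14.4
position: [540.7, 214.6, 215.5]
orientation: [-0.397, 0.587, -0.396, -0.585]
force: [0.2, -0.1, -2.0]
finger_gap: 30.0
t 14.4 pos [540.7 214.6 215.5] shift [ 3.89 -0.38  0.92] turn [-0.15 -0.02  0.03] F [ 0.2 -0.1 -2. ] gap 30.0 j7 [0.19 1.08 1.37]
```

```bash
python3 -m handwheel '[[[0,-0.4,0.93,-0.15,0,0],[0,0,0,0,0,0],[0.9,0,0,0,0,0],[0.9,0,0,0,0,0],[0.9,0,0,0,0,0]]]'; python3 -m handwheel '[[[0.8,0,0,0,0,0],[0,0,0,0,0,0]]]'
python3 - <<'E'
from h import *
delta([541.5,254.5,8.5],[0,0,-1],[-np.sin(.392),np.cos(.392),0])
E
```

```text
clock: 14.9
position: [549.1, 257.0, 111.5]
orientation: [-0.396, 0.593, -0.386, -0.585]
force: [1.5, -0.5, -2.2]
finger_gap: 29.7
clock: 15.1
position: [546.2, 254.4, 73.4]
orientation: [-0.392, 0.592, -0.388, -0.587]
force: [-0.3, -0.6, -2.3]
finger_gap: 29.7
t 15.1 pos [546.2 254.4  73.4] shift [1.62 0.12 0.05] turn [ 0.14 -0.03  0.12] F [-0.3 -0.6 -2.3] gap 29.7 j7 [0.31 0.83 1.24]
```

```bash
python3 -m handwheel '[[[0.6,0.1,0,0.1,0,0.12],[0.6,0,0,0,0,0],[0.2,0,0,0,0,0],[0,0,0,0,0,0]]]'
python3 - <<'E'
from h import *
delta([541.5,254.5,8.5],[0,0,-1],[-np.sin(.392),np.cos(.392),0])
E
```

```text
clock: 15.5
position: [546.5, 253.6, 21.0]
orientation: [-0.393, 0.591, -0.39, -0.587]
force: [-0.2, -0.6, -0.5]
finger_gap: 29.7
t 15.5 pos [546.5 253.6  21. ] shift [0.31 0.11 0.07] turn [ 0.08 -0.03  0.07] F [-0.2 -0.6 -0.5] gap 29.7 j7 [0.35 0.74 1.21]
```

```bash
python3 -m handwheel '[[[0.15,0,0,0.08,0,0.07],[0,0,0,0,0,0]]]'; python3 -m handwheel '[[[0.12,0,0,0,0,0],[0,0,0,0,0,0]]]'; python3 -m handwheel '[[[0.06,0,0,0,0,0],[0,0,0,0,0,0],[0,0,0,0,0,0]]]'
python3 - <<'E'
from h import *
delta([541.5,254.5,7.3],[0,0,-1],[-np.sin(.392),np.cos(.392),0])
E
```

```text
clock: 15.7
position: [548.7, 254.4, 17.7]
orientation: [-0.394, 0.589, -0.392, -0.586]
force: [0.8, -0.1, -2.0]
finger_gap: 29.7
clock: 15.9
position: [550.3, 255.1, 14.7]
orientation: [-0.395, 0.59, -0.391, -0.586]
force: [-1.0, 0.3, -2.1]
finger_gap: 29.4
clock: 16.2
position: [550.8, 255.5, 12.9]
orientation: [-0.395, 0.59, -0.391, -0.585]
force: [0.3, 0.9, -1.2]
finger_gap: 29.8
t 16.2 pos [550.8 255.5  12.9] shift [0.14 0.23 0.07] turn [-0.01 -0.03  0.13] F [ 0.3  0.9 -1.2] gap 29.8 j7 [0.36 0.73 1.2 ]
```

```bash
python3 -m handwheel '[[[0.12,0.08,0,0,0,0.13],[0,0,0,0,0,0],[0.04,0,0,0,0,0],[0,0,0,0,0,0]]]'; python3 -m handwheel '[[[0.05,0,0,0,0,0],[0,0,0,0,0,0]]]'
```

```text
clock: 16.6
position: [548.1, 254.5, 7.3]
orientation: [-0.393, 0.588, -0.394, -0.587]
force: [-0.1, 0.2, -2.0]
finger_gap: 30.0
clock: 16.8
position: [548.6, 254.7, 7.5]
orientation: [-0.393, 0.589, -0.394, -0.587]
force: [-0.4, 1.2, -1.8]
finger_gap: 29.9
```

```bash
for i in 1 2; do python3 -m handwheel '[[[0.07,0,0,0,0,0],[0.04,0,0,0,0,0],[0,0,0,0,0,0]]]'; done
```

```text
clock: 17.1
position: [549.1, 255.0, 7.4]
orientation: [-0.393, 0.589, -0.394, -0.586]
force: [-0.7, -0.1, -3.4]
finger_gap: 29.5
clock: 17.4
position: [549.6, 255.1, 7.2]
orientation: [-0.393, 0.59, -0.394, -0.585]
force: [-0.5, 0.0, -1.5]
finger_gap: 30.0
```

```bash
python3 -m handwheel '[[[0.12,0.03,0,0,0,0.1],[0,0,0,0,0,0]]]'; python3 - <<'E'
from h import *
for i in range(4):
    delta([541.5,254.5,7],[0,0,-1],[-np.sin(.392),np.cos(.392),0]); grab_frame("top")
E
```

```text
clock: 17.6
position: [550.8, 255.7, 6.8]
orientation: [-0.392, 0.59, -0.395, -0.585]
force: [-0.5, -0.1, -2.0]
finger_gap: 29.6
t 17.6 pos [550.8 255.7   6.8] shift [-0.01  0.23  0.06] turn [-0.01 -0.12 -0.01] F [-0.5 -0.1 -2. ] gap 29.6 j7 [0.36 0.73 1.19]
t 17.65 pos [551.1 255.8   6.7] shift [-0.01  0.23  0.06] turn [-0.01 -0.11 -0.  ] F [ 0.3  0.4 -1. ] gap 29.8 j7 [0.36 0.73 1.19]
t 17.7 pos [550.6 255.6   5.9] shift [-0.03  0.22  0.06] turn [-0.01 -0.11 -0.01] F [ 1.3 -1.2  8.3] gap 29.8 j7 [0.36 0.73 1.19]
t 17.75 pos [550.6 255.5   5.9] shift [-0.03  0.22  0.06] turn [-0.02 -0.11 -0.02] F [0.4 0.6 4.6] gap 29.7 j7 [0.36 0.73 1.19]
```

The force has changed sign to +4.6 N, so the reader is on the pad. Releasing and retreating.

```bash
python3 -m handwheel '[[[0,0,0,0,0,0],[0,0,0,0,0,0],[0,0,0,0,0,0],[0,0,0,0,0,0],[0,0,0,0,0,0]]]' 0.4; python3 -m handwheel '[[[-0.3,0,0,0,0,0],[-0.6,0,0,0,0,0],[-0.9,0,0,0,0,0],[-0.9,0,0,0,0,0],[-0.9,0,0,0,0,0]]]';python3 -m handwheel '[[[-0.9,0,0,0,0,0],[-0.9,0,0,0,0,0],[0,0,0,0,0,0]]]' -1 40
python3 - <<'E'
from h import *
c=camera_params("wrist");f=grab_frame("wrist");cv2.imwrite("pics/w7.png",f[:,:,::-1])
for d in trace("wrist","reader")[:2]:
    print(d["p"],d["extent"]); 
    if d["p"]>.4: print(fit([(c,d["region"].astype(np.float32))],READER,13,[534,249,.39]))
p=[551.6,-100.2];y=.155;r=R.from_euler('z',y).as_matrix()
for a in(0,.9):
    print("bar",a,r@[20-65*np.cos(.5-a),-158,65+65*np.sin(.5-a)]+[551.7,-100.5,0])
ct=camera_params("top");grab_frame("top");m=pick("top","dial_bar",(418,190))
if m is not None:
    cn=max(cv2.findContours(m.astype(np.uint8),0,1)[0],key=cv2.contourArea);print(cv2.minAreaRect(unproj(ct,cn[:,0],96)[:,:2].astype(np.float32)))
cs=camera_params("scene");g=grab_frame("scene")
for n,c in(("scene",cs),("top",ct)):
    print(n,proj(c,[r@[20-65*np.cos(.5),-110-48+k,65+65*np.sin(.5)]+[551.7,-100.5,0] for k in(-31,0,31)]).round(1).tolist())
s=read_state();print(s["position"],s["joint_pos"].round(2),s["finger_gap"])
a=cv2.resize(f[0:400,100:540],(440,400))
t=grab_frame("top")
b=cv2.resize(t[140:240,380:460],(320,400),interpolation=cv2.INTER_CUBIC)
cv2.imwrite("pics/chk.png",np.hstack([a,b])[:,:,::-1])
E
```

```text
clock: 18.3
position: [549.1, 254.8, 3.3]
orientation: [-0.39, 0.589, -0.396, -0.586]
force: [-0.2, -0.2, -1.1]
finger_gap: 63.2
clock: 18.8
position: [544.8, 254.0, 148.2]
orientation: [0.386, -0.586, 0.4, 0.589]
force: [0.3, -0.0, -0.1]
finger_gap: 64.1
clock: 19.1
position: [548.1, 257.3, 232.2]
orientation: [-0.39, 0.589, -0.396, -0.587]
force: [0.6, 0.5, 0.2]
finger_gap: 45.1
0.98 [511.8, 160.6, 620.3, 270.6]
([np.float64(534.0), np.float64(249.0), np.float64(0.39)], np.float64(1.0))
0.73 [300.7, 112.0, 337.6, 241.3]
([np.float64(533.9410957763416), np.float64(249.03424152595846), np.float64(0.3900085918328861)], np.float64(0.04038745164871216))
bar 0 [ 539.49327643 -262.32450327   96.16266001]
bar 0.9 [ 536.70105893 -262.76079658   39.68780775]
((563.9205322265625, -230.6896209716797), (115.26853942871094, 55.9848518371582), 45.63115692138672)
scene [[235.1, 267.9], [242.5, 260.9], [249.8, 254.1]]
top [[432.5, 189.7], [422.3, 191.5], [412.1, 193.3]]
[544.24829581 254.41073371 223.95127506] [-0.13  0.42 -0.47  1.65  0.21  1.14  1.31] 24.490014162757276
```

View pics/chk.png

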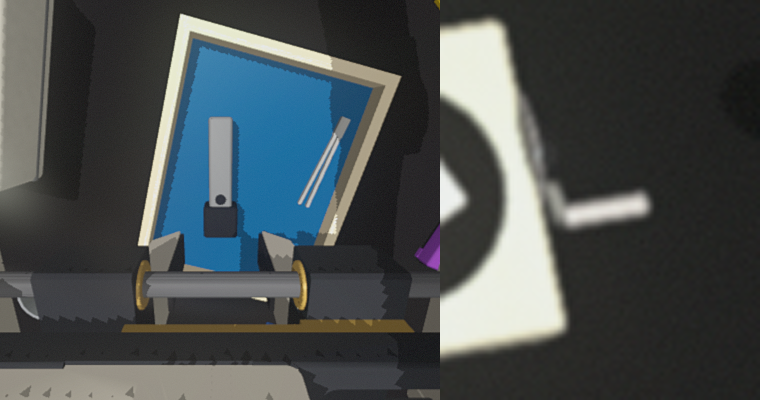

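The reader lies flat and right way up in the tray (fit 533.9, 249.0, yaw 0.39), with the forceps untouched. The dial bar is where I predicted, between (411,194) and (432,191) in the top view. I'll move above the bar with the jaws shut.

```bash
python3 -m handwheel '[[[0,0.38,-0.87,0,0,0],[0,0.38,-0.87,0,0,0],[0,0.38,-0.87,0,0,0],[0,0.38,-0.87,0,0,0],[0,0.38,-0.87,0,0,0]]]' -1 40; python3 -m handwheel '[[[0,0.38,-0.87,0,0,0],[0,0.38,-0.87,0,0,0],[0,0.38,-0.87,0,0,0],[0,0.38,-0.87,0,0,0],[0,0.38,-0.87,0,0,0]]]'; python3 -m handwheel '[[[0,0.38,-0.87,0,0,0],[0,0.38,-0.87,0,0,0],[0,0.2,-0.5,0,0,0],[0,0,0,0,0,0]]]'
for i in 1 2 3 ; do python3 -m handwheel '[[[0,0,0,1,0,0],[0,0,0,1,0,0],[0,0,0,1,0,0],[0,0,0,1,0,0],[0,0,0,1,0,0]]]' | head -3; done
python3 - <<'E'
from h import *
delta([536,-275.5,180],[0,0,-1],[np.cos(.155),np.sin(.155),0])
E
```

```text
clock: 19.9
position: [535.8, 66.7, 218.9]
orientation: [0.38, -0.585, 0.397, 0.597]
force: [0.0, -1.1, -0.2]
finger_gap: -0.0
clock: 20.4
position: [529.7, -130.7, 214.4]
orientation: [0.378, -0.581, 0.398, 0.601]
force: [1.1, 0.4, -0.5]
finger_gap: 0.4
clock: 20.8
position: [524.4, -239.1, 209.3]
orientation: [0.379, -0.576, 0.403, 0.602]
force: [0.8, 0.2, -0.1]
finger_gap: 0.2
clock: 21.3
position: [521.5, -231.9, 202.9]
orientation: [0.475, -0.494, 0.504, 0.525]
clock: 21.8
position: [519.7, -220.7, 197.3]
orientation: [0.553, -0.398, 0.59, 0.433]
clock: 22.3
position: [517.7, -209.3, 191.9]
orientation: [0.613, -0.291, 0.659, 0.326]
t 22.3 pos [ 517.7 -209.3  191.9] shift [ 0.23 -1.4  -1.01] turn [10.71 -0.9  -0.81] F [ 0.4 -0.5  0.7] gap 0.4 j7 [0.04 1.1  1.2 ]
```

```bash
python3 -m handwheel '[[[-0.1,-0.2,-0.25,1,-0.1,-0.1],[-0.1,-0.2,-0.2,1,-0.1,-0.1],[-0.1,-0.2,-0.2,1,-0.1,-0.1],[-0.1,-0.2,-0.1,1,-0.1,-0.1],[-0.1,-0.3,0,1,-0.1,-0.1]]]' | head -2;  python3 -m handwheel '[[[0,-0.3,0,1,-0.1,-0.1],[0,-0.2,0,1,-0.1,-0.1],[0,-0.2,0,1,-0.1,0],[0,-0.2,0,1,-0.1,0],[0,-0.2,0,1,-0.1,0]]]'
python3 - <<'E'
from h import *
delta([536,-275.5,180],[0,0,-1],[np.cos(.155),np.sin(.155),0])
E
```

```text
clock: 22.8
position: [526.7, -251.4, 204.5]
clock: 23.3
position: [545.5, -281.5, 197.9]
orientation: [0.702, -0.058, 0.705, 0.081]
force: [0.3, -0.1, -0.1]
finger_gap: -0.1
t 23.3 pos [ 545.5 -281.5  197.9] shift [ 0.45  0.18 -0.2 ] turn [ 0.6  -0.04 -0.48] F [ 0.3 -0.1 -0.1] gap -0.1 j7 [-0.06  1.08  0.68]
```

```bash
python3 -m handwheel '[[[0.2,0.18,-0.2,0.6,0,-0.48],[0.5,0,0,0,0,0],[0.7,0,0,0,0,0],[0,0,0,0,0,0],[0,0,0,0,0,0]]]' | head -3
python3 - <<'E'
from h import *
delta([536,-275.5,105],[0,0,-1],[np.cos(.155),np.sin(.155),0])
c=camera_params("wrist")
f=grab_frame("wrist");g=grab_frame("scene")
cv2.imwrite("pics/dial.png",np.hstack([cv2.resize(f[100:350,170:470],(480,400)),cv2.resize(g[210:300,210:280],(311,400))])[:,:,::-1])
E
```

```text
clock: 23.8
position: [535.6, -267.3, 137.0]
orientation: [0.702, -0.054, 0.708, 0.057]
t 23.8 pos [ 535.6 -267.3  137. ] shift [ 0.8  -0.21 -0.02] turn [ 0.03 -0.1  -0.09] F [ 0.1 -0.4 -0.1] gap 0.7 j7 [-0.04  0.93  0.61]
```

View pics/dial.png

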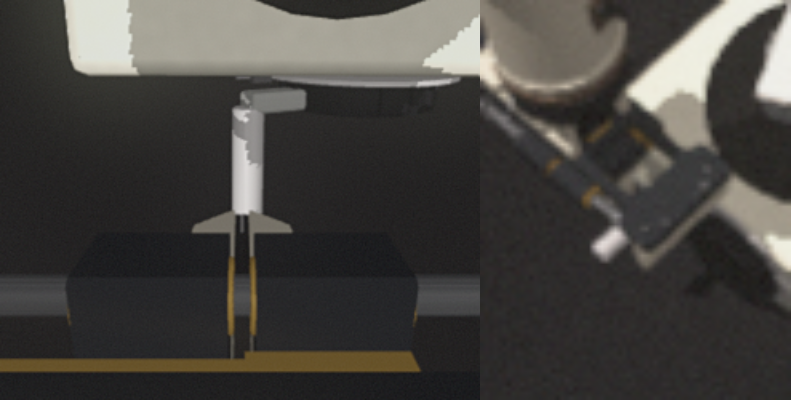

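The bar (col 247) runs straight under the shut fingers (col 243) and its end protrudes beyond them in the scene view. Descending until contact.

```bash
python3 -m handwheel '[[[0.3,-0.2,-0.02,0.03,-0.1,-0.09],[0.4,-0.05,0,0,0,0],[0.15,0,0,0,0,0],[0,0,0,0,0,0]]]'; for i in 1 2 3; do python3 -m handwheel '[[[0.2,0,0,0,0,0],[0,0,0,0,0,0]]]' | sed -n 2,4p; done
python3 - <<'E'
from h import *
delta([536,-275.5,85],[0,0,-1],[np.cos(.155),np.sin(.155),0])
E
```

```text
clock: 24.3
position: [539.6, -278.3, 105.9]
orientation: [0.707, -0.056, 0.703, 0.054]
force: [0.1, 1.2, -0.9]
finger_gap: 0.5
position: [540.0, -278.2, 97.8]
orientation: [0.707, -0.056, 0.702, 0.054]
force: [-0.8, -0.6, 0.4]
position: [541.3, -278.9, 90.6]
orientation: [0.708, -0.056, 0.702, 0.053]
force: [-1.2, 0.4, 6.2]
position: [537.5, -279.6, 84.0]
orientation: [0.706, -0.055, 0.704, 0.053]
force: [1.7, 2.6, 4.2]
t 24.9 pos [ 537.5 -279.6   84. ] shift [-0.02  0.11 -0.02] turn [-0.02  0.04  0.05] F [1.7 2.6 4.2] gap 0.2 j7 [-0.05  0.82  0.63]
```

```bash
python3 -m handwheel '[[[0.25,0.1,0,0,0,0.05],[0.25,0,0,0,0,0],[0.25,0,0,0,0,0],[0,0,0,0,0,0]]]' | sed -n 2,4p; python3 -m handwheel '[[[0.2,0,0,0,0,0],[0,0,0,0,0,0]]]' | sed -n 2,4p; 
python3 - <<'E'
from h import *
delta([536,-275.5,36],[0,0,-1],[np.cos(.155),np.sin(.155),0])
E
```

```text
position: [531.7, -279.7, 57.6]
orientation: [0.704, -0.053, 0.707, 0.052]
force: [-0.4, 0.5, 5.8]
position: [531.8, -279.8, 51.5]
orientation: [0.704, -0.053, 0.706, 0.052]
force: [-3.7, 1.6, 8.4]
t 25.5 pos [ 531.8 -279.8   51.5] shift [0.39 0.09 0.12] turn [-0.08 -0.06  0.02] F [-3.7  1.6  8.4] gap 0.1 j7 [-0.05  0.76  0.63]
```

```bash
for i in 1 2; do python3 -m handwheel '[[[0.2,0.05,0.05,0,-0.05,0],[0,0,0,0,0,0]]]' | sed -n 2,4p; done;  python3 -m handwheel '[[[0.12,0,0,0,0,0],[0,0,0,0,0,0]]]'
python3 - <<'E'
from h import *
delta([536,-275.5,35],[0,0,-1],[np.cos(.155),np.sin(.155),0])
E
```

```text
position: [532.2, -279.9, 45.8]
orientation: [0.705, -0.053, 0.706, 0.051]
force: [-2.3, 3.1, 8.0]
position: [533.2, -279.8, 40.0]
orientation: [0.706, -0.053, 0.705, 0.05]
force: [-2.9, 3.3, 7.3]
clock: 26.1
position: [533.9, -279.6, 37.3]
orientation: [0.706, -0.053, 0.704, 0.05]
force: [-3.3, 0.9, 5.3]
finger_gap: 0.3
t 26.1 pos [ 533.9 -279.6   37.3] shift [0.06 0.09 0.07] turn [-0.13  0.03  0.07] F [-3.3  0.9  5.3] gap 0.3 j7 [-0.05  0.73  0.63]
```

```bash
for i in 1 2 3; do python3 -m handwheel '[[[0.1,0,0,0,0,0],[0.05,0,0,0,0,0]]]' | sed -n 2,4p; done
python3 - <<'E'
from h import *
for i in range(3): delta([536,-275.5,35],[0,0,-1],[np.cos(.155),np.sin(.155),0]);grab_frame("top")
E
```

```text
position: [534.8, -279.5, 33.9]
orientation: [0.706, -0.053, 0.704, 0.05]
force: [-4.1, 2.0, 11.4]
position: [535.7, -279.4, 31.2]
orientation: [0.707, -0.054, 0.703, 0.05]
force: [-4.1, 2.2, 10.7]
position: [536.4, -279.3, 29.4]
orientation: [0.707, -0.054, 0.703, 0.05]
force: [-8.0, 3.0, 19.6]
t 26.7 pos [ 536.4 -279.3   29.4] shift [-0.14  0.1   0.  ] turn [-0.12  0.08  0.07] F [-8.   3.  19.6] gap 0.2 j7 [-0.06  0.71  0.63]
t 26.75 pos [ 536.4 -279.3   29.4] shift [-0.14  0.1   0.01] turn [-0.12  0.08  0.07] F [-6.7  2.5 17.8] gap 0.3 j7 [-0.06  0.71  0.63]
t 26.8 pos [ 536.3 -279.3   29.4] shift [-0.14  0.09  0.01] turn [-0.12  0.08  0.07] F [-7.2  2.8 17.7] gap 0.3 j7 [-0.06  0.71  0.63]
```

```bash
python3 -m handwheel '[[[0.05,0,0,0,0,0],[0.05,0,0,0,0,0]]]' | sed -n 2,4p
python3 - <<'E'
from h import *
for i in range(3): delta([536,-275.5,35],[0,0,-1],[np.cos(.155),np.sin(.155),0]);g=grab_frame("scene")
c=camera_params("scene");r=R.from_euler('z',.155).as_matrix()
for a in(0,.6,.9,.96):
    print(a,proj(c,[r@[20-65*np.cos(.5-a),-158+k,65+65*np.sin(.5-a)]+[550,-99.5,0] for k in(-31,-20)]).round(1).tolist())
h=cv2.cvtColor(g,cv2.COLOR_RGB2HSV);m=((h[...,1]<50)&(h[...,2]>120)).astype(np.uint8);m[:240]=0;m[310:]=0;m[:,:215]=0;m[:,262:]=0
n,_,st,ce=cv2.connectedComponentsWithStats(m)
for i in range(1,n):
    if st[i,4]>3:print(st[i],ce[i].round(1))
print(cv2.cvtColor(g,cv2.COLOR_RGB2GRAY)[262:296:2,222:262:2])
E
```

```text
position: [536.3, -279.3, 29.7]
orientation: [0.707, -0.053, 0.703, 0.05]
force: [-6.0, 1.4, 14.9]
t 27.05 pos [ 536.3 -279.3   29.7] shift [-0.13  0.09  0.01] turn [-0.12  0.08  0.07] F [-6.   1.4 14.9] gap 0.6 j7 [-0.06  0.71  0.63]
t 27.1 pos [ 536.4 -279.3   29.6] shift [-0.13  0.09  0.01] turn [-0.12  0.08  0.07] F [-6.6  2.5 14.9] gap 0.5 j7 [-0.06  0.71  0.63]
t 27.15 pos [ 536.3 -279.2   29.6] shift [-0.14  0.09  0.01] turn [-0.12  0.08  0.07] F [-7.8  1.9 15.1] gap 0.2 j7 [-0.06  0.71  0.63]
0 [[235.1, 267.3], [237.7, 264.8]]
0.6 [[235.2, 271.1], [237.8, 268.7]]
0.9 [[237.2, 274.6], [239.7, 272.2]]
0.96 [[237.7, 275.4], [240.2, 273.0]]
[215 240  47  15 327] [240.4 245.5]
[228 259   6   5  17] [230.5 261.1]
[246 264   7   7  22] [248.4 266.4]
[247 285   2   3   4] [247.5 286. ]
[[ 52  63  61  46 149 163  85  45  44  42  44  49  45  52  69  44  51  43
   44  51]
 [ 41  50  59  60  65  99  61  58  41  46  43  41  40 104 138 114  51  55
   62  63]
 [ 43  42  51  70  64  52  52  59  65  47  38  45  91 133 131  87  55  61
   58  65]
 [ 45  45  43  45  58  56  56  55  61  51  46  9
[... 442 characters left out ...]
  54  64
   93  32]
 [ 45  40  41  44  47  47  45  42  45  45  44  51  61  71  55  49  60  91
   32  30]
 [ 45  47  45  43  47  43  47  50  47  48  46  47  55  58  49  62  96  40
   30  34]
 [ 42  40  42  43  46  44  43  47  49  44  44  45  91  57  69  93  47  46
   44  34]
 [ 43  45  47  48  47  46  52  42  43  46  47  46  89 120  88  46  43  47
   47  46]
 [ 46  44  43  43  46  44  47  42  46  44  47  42  44  64  43  50  46  38
   44  41]
 [ 45  43  43  45  44  46  45  49  46  42  43  44  48  46  45  49  41  46
   47  49]
 [ 39  47  45  44  43  46  43  44  42  42  43  45  40  48  45  43  49  45
   47  50]
 [ 45  45  44  44  47  43  42  40  41  44  46  45  44  47  44  42  44  46
   44  46]]
```

```bash
for i in 1 2; do python3 -m handwheel '[[[0.1,0,0,0,0,0],[0.1,0,0,0,0,0]]]' | sed -n 2,4p;done
python3 - <<'E'
from h import *
for i in range(3): delta([536,-275.5,35],[0,0,-1],[np.cos(.155),np.sin(.155),0]);g=grab_frame("scene")
E
```

```text
position: [536.7, -279.4, 28.5]
orientation: [0.707, -0.053, 0.703, 0.051]
force: [-13.2, 6.0, 37.2]
position: [536.7, -279.3, 28.7]
orientation: [0.707, -0.053, 0.703, 0.051]
force: [-11.4, 6.1, 32.0]
t 27.6 pos [ 536.7 -279.3   28.7] shift [-0.16  0.1  -0.  ] turn [-0.12  0.09  0.04] F [-11.4   6.1  32. ] gap 0.4 j7 [-0.06  0.71  0.63]
t 27.65 pos [ 536.7 -279.4   28.7] shift [-0.16  0.1  -0.  ] turn [-0.12  0.09  0.04] F [-12.3   5.4  32.4] gap 0.3 j7 [-0.06  0.71  0.63]
t 27.7 pos [ 536.7 -279.4   28.7] shift [-0.16  0.1  -0.  ] turn [-0.12  0.09  0.04] F [-12.1   5.6  32.5] gap 0.5 j7 [-0.06  0.71  0.63]
```

At the hard stop: the force rose by 18 N over less than 1 mm, and the total drop since contact is about 62 mm (third click 56, stop 61). I'll ease to a moderate push and hand in.

```bash
python3 -m handwheel '[[[0.05,0,0,0,0,0],[0.05,0,0,0,0,0],[0.05,0,0,0,0,0]]]'
python3 - <<'E'
from h import *
s=[]
for i in range(4):
    x=read_state();s.append(np.r_[x["clock"],x["position"],x["force"]].round(1).tolist());g=grab_frame("top")
print(s)
for q in("jar","beaker","forceps","reader"):
    print(q,[(round(d["p"],2),np.round(d["extent"]).tolist()) for d in trace("top",q)[:4]])
hand_in()
E
```

```text
clock: 28.05
position: [536.2, -279.2, 29.8]
orientation: [0.707, -0.052, 0.703, 0.051]
force: [-5.4, 1.7, 13.2]
finger_gap: 0.3
[[28.0, 536.2, -279.2, 29.8, -5.4, 1.7, 13.2], [28.1, 536.3, -279.2, 29.7, -5.8, 1.9, 14.2], [28.2, 536.3, -279.3, 29.7, -5.4, 1.8, 13.5], [28.2, 536.3, -279.3, 29.7, -4.6, 2.2, 14.4]]
jar [(0.69, [482.0, 154.0, 499.0, 168.0])]
beaker [(0.87, [282.0, 106.0, 310.0, 135.0])]
forceps []
reader [(0.94, [193.0, 291.0, 243.0, 325.0]), (0.83, [133.0, 195.0, 151.0, 250.0]), (0.81, [235.0, 169.0, 265.0, 222.0]), (0.6, [360.0, 90.0, 410.0, 122.0])]
the job is handed in; nothing more can be done
```

I did the whole job in order and handed it in at about 28 s, with the fingers still pressing the dial.

- **Reading the label:** I took the grey reader from the tray and held it level for just over 1.5 s. By my measurements the window was about 37 mm above the middle of the label and lined up with its long side. The scene camera suggested the head was a few millimetres lower than that, which is still within a few centimetres.
- **Laying it back:** I lowered the reader until I felt the pad, then let go. The wrist camera showed it flat and right way up, with the forceps undisturbed.
- **Dial:** I pressed the bar until it met the hard stop, about 62 mm below first contact (third click about 56 mm, stop about 61 mm). I then eased to about 14 N, with the fingers 1 mm short of their lowest point. The gripper hid the bar from the camera, so this rests on force and travel only.

**What failed or disagreed:**
- **First grasp missed:** the fingertips are about 27 mm shorter than the stated 17 mm ahead of the TCP, so the jaws closed above the bar without moving the reader. I corrected for this and gripped it on the second try.
- **Final check:** the detector found the beaker and the reader where they should be. It also found the jar where it shows in the first picture, but it had missed the jar at the start, so there was no earlier position to compare. It did not report the forceps.

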